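# Collar on the arbor, guard held open

## Robot

A 6-joint arm with a two-finger parallel gripper is mounted at the origin on the work surface. World frame = base frame: x ahead of the robot, y to its left, z up, the work surface at z = 0. Lengths are in m, angles in rad, forces in N, time in s.
With the tool pointing down it reaches from about 0.275 to 0.75 m from the base axis. Payload 10.2 kg.
Tool frame: the origin (TCP) lies midway between the tips of the shut fingers; the grasp point (between the pads) lies 19 mm behind it (env.hold_point_z is the distance from the TCP to the grasp point, in m); z points along the fingers, y is the line along which they close (so a half turn about z gives the same grasp; the last joint's range is limited). The gripper opens to 85 mm and grips with 20 to 120 N. Pads are 22 mm wide; open, the fingers measure 114 mm over their backs; the gripper's body (76 mm by 85 mm) begins 54 mm behind the grasp point. The pads swing forward as they close: fully open they stand 13 mm farther back than shut.
Start: joints at [0.927, 0.313, 1.498, -0, 1.331, -0.223], TCP at [0.214, 0.479, 0.231] pointing down, gripper open.
Joint ranges: [-2.94, 2.94], [-0.97, 2.17], [0.19, 2.56], [-1.23, 4.37], [0.02, 3.11], [-2.88, 2.88]. Speed limits (rad/s): [2.39, 2.39, 3.01, 3.14, 3.14, 3.14].

## Interface

Orientations are given as a unit quaternion [x, y, z, w].
In Python, from bench import env, kinematics, monitor, eyes, job gives the robot as it stands. The module is installed in compiled form; this text tells all that it offers. Calls block until the motion is done:
- env.reach(position, orientation): joint-space move of the TCP to a pose.
- env.movel(position, velocity=0.15, frame=None, guard=None): straight line of the TCP; frame=None keeps the orientation; velocity is the mean speed in m/s. With guard (N) it stops when the force on the tool has changed by that much, and returns True; else False.
- env.set_joints(angles): joint-space move.
- env.release() and env.close_gripper(effort=None): open the fingers fully, or close them until they stop; effort is the grip in N (None keeps the last).
- env.hold(seconds).
- kinematics.ik(position, orientation): joint angles nearest the present ones, or None.
- monitor.sense(): the state.
- eyes.grab_frame(name): name is "side" or "top"; returns a dict with "frame" (384x512x3 uint8, red, green, blue), "mtx" (3x3 intrinsics, pixels), "k1" (the pictures are not rectified: a ray, as slopes to the right and down, at radius r is drawn at 1 + k1 r^2 times it, then the intrinsics apply), "view" (4x4, takes a point from world to camera coordinates). Camera axes: x right, y down, z forward; pixel columns grow to the right and rows downward; lengths in m; the calibration is good to about 2 mm. A picture is of the moment at which its call begins. There is no depth.
A pose or a line that the arm cannot do raises env.MotionError and nothing moves.
- job.hand_in(): hands the job in; it is judged then, once.
The state is a dict: "clock": time; "joints": joint angles; "qvel": joint speeds; "joint_efforts": joint torques, N m; "position": TCP position; "ee_rot": TCP orientation; "contact_force": force on the tool from outside, world axes, zero at the start; "ft_torque": the same for the moment, N m; "finger_gap": opening from 0.0 (shut) to 1.0 (fully open); "gripper_force": force on a finger pad.
Only numpy, scipy, OpenCV 4.12 (cv2) and the standard library are available. Lean on these libraries where they do the work, as an engineer would, in place of code of your own. Each camera call takes 0.05 s, during which the arm holds its last target. There are 200 camera calls.

## Task

Ready the flat disc sander for tightening: three spacer collars lie on the bench, alike but for their bores; slip the one whose bore fits the arbor closely over the arbor so that it sits flat on the flange, and let go of it. Then swing the guard up from shut to 60 degrees open (a lift peg on its side is there for that) and finish while still holding it there with the gripper, because its spring pulls it shut. Leave the other two collars and everything else on the bench where they are.

Things in the scene. Friction and masses are not known exactly. Their poses are not given: they have to be found in the camera images.
- sander: Fixed disc sander, placed and yawed differently each run: green base 320 (x) by 300 (y) by 50 mm high; on it a level wooden disc, 220 mm diameter, face 67 mm above the bench, centred on the arbor 30 mm to -x of the origin. Origin: centre of the base's underside; z up, +x to the guard's hinge (away from the robot), +y left. Finger room beside the arbor is along y; the guard is on its +x side.
- flange (a point): Centre of the top of the steel flange (44 mm diameter, 10 mm high, on the disc), where the collar sits, 77 mm above the bench. The arbor rises 50 mm from here, upright: 20 mm diameter, the last 8 mm tapering to 10 mm. Axes as the sander's.
- collar_a: Aluminium spacer collar (a ring standing with its bore upright, loose on the bench): outside diameter 46 mm, height 30 mm, bore 14 mm, too small for the 20 mm arbor. Origin: centre of its underside; z is the bore axis, up.
- collar_b: Aluminium spacer collar (a ring standing with its bore upright, loose on the bench): outside diameter 46 mm, height 30 mm, bore 23 mm, the one that fits the 20 mm arbor. Origin: centre of its underside; z is the bore axis, up.
- collar_c: Aluminium spacer collar (a ring standing with its bore upright, loose on the bench): outside diameter 46 mm, height 30 mm, bore 33 mm, too loose on the 20 mm arbor. Origin: centre of its underside; z is the bore axis, up.
- hinge (a point): Middle of the guard's hinge axis (along the sander's y), 90 mm above the bench, 140 mm to +x of the sander's origin, between two 100 mm high posts. The shut guard is a level 4 mm plate at that height, 240 mm wide, reaching from 10 to 130 mm to -x of the hinge (front edge 40 mm beyond the arbor axis), with side skirts down 21 mm. Axes as the sander's.
- lift_peg (a point): Grip point on the axis of the guard's lift peg: round steel, 14 mm diameter, 65 mm long plus a 20 mm head, sticking out to the sander's -y from the guard's front right corner. The point is 35 mm out from the guard's side, 155 mm to -y of the hinge's middle, 125 mm from the hinge axis; shut, 90 mm above the bench, just outside the base. The peg can turn between closed fingers.
- guard (a joint): Guard opening in rad: 0 shut (level), growing as its front edge and peg rise and swing away from the robot; stop at 1.75. 60 degrees is 1.047. The guard weighs about 0.35 kg and a torsion spring pulls it shut from every angle (about 4 to 6 N at the peg); nothing props it.
- spanner: Open-ended spanner lying on the bench; to be left alone. Origin at its middle underneath.
- sanding_block: Cork sanding block 110 x 65 x 31 mm on the bench; to be left alone. Origin: centre of its underside.
- tin: Closed steel tin, 70 mm diameter, 100 mm high; to be left alone. Origin: centre of its underside.
Not all that is in view belongs to the job. What is shaped like the collar_b but brown or red is not meant. Leave any black look-alike of the collar_c alone.

How it is judged:
By the outcome, as a careful person would: the job done as asked, in the order asked, and still so for the second after the job is handed in, while the arm keeps its last pose, push and grip.
It also fails if it takes over 58 s, if anything falls off the work surface, if the arm or the gripper's body presses on something with over 40 N, if the wrist force passes 120 N, or if a joint passes its speed limit or range.

## Working session

There is one attempt and no reset: what is moved stays moved. The work goes in short steps, each a Python script; the robot and the scene stay as the last script left them, time stands still between calls to the robot, and variables do not carry over. Pictures are saved under pics/ and viewed, at most 10 in all, crops included, and the job is handed in when it is done.

```bash
mkdir -p pics
cat > h.py <<'E'
import numpy as np, cv2
from bench import env, kinematics, monitor, eyes, job
from scipy.spatial.transform import Rotation as R
def save(n,f): cv2.imwrite(f'pics/{n}.png', cv2.cvtColor(f,cv2.COLOR_RGB2BGR))
def ray(g,uv):
    D=np.array([g['k1'],0,0,0,0.])
    p=cv2.undistortPoints(np.array(uv,float).reshape(-1,1,2),np.array(g['mtx'],float),D).reshape(-1,2)
    V=np.array(g['view']); Rm=V[:3,:3]; c=-Rm.T@V[:3,3]
    d=np.c_[p,np.ones(len(p))]@Rm
    return c,d
def plane(g,uv,z):
    c,d=ray(g,uv); return c+d*((z-c[2])/d[:,2])[:,None]
def proj(g,P):
    V=np.array(g['view']); r=cv2.Rodrigues(V[:3,:3])[0]
    return cv2.projectPoints(np.array(P,float).reshape(-1,1,3),r,V[:3,3],np.array(g['mtx'],float),np.array([g['k1'],0,0,0,0.]))[0].reshape(-1,2)
def down(yaw):  # tool z down, tool y axis at heading yaw+90deg
    return (R.from_euler('z',yaw)*R.from_euler('x',np.pi)).as_quat()
E
python3 - <<'E'
from h import *
import pickle
for n in('top','side'):
    g=eyes.grab_frame(n); pickle.dump(g,open(n+'.pkl','wb')); save(n+'0',cv2.resize(g['frame'],(800,600)))
    V=np.array(g['view']); print(n,g['k1'],np.array(g['mtx']).round(1).tolist(),(-V[:3,:3].T@V[:3,3]).round(3))
print(monitor.sense())
E
```

```text
top -0.09046089844439631 [[423.7, 0.0, 253.0], [0.0, 423.7, 191.9], [0.0, 0.0, 1.0]] [ 0.506 -0.124  1.104]
side 0.014734692153973133 [[385.5, 0.0, 260.9], [0.0, 385.5, 197.4], [0.0, 0.0, 1.0]] [0.257 0.382 0.719]
{'clock': 0.1, 'joints': array([ 9.26628745e-01,  3.13411851e-01,  1.49833681e+00,  2.09319006e-06,
        1.33101326e+00, -2.23415368e-01]), 'qvel': array([ 0.00230666, -0.00204617, -0.00177545, -0.00085972, -0.00030653,
       -0.00033439]), 'joint_efforts': array([ 1.79613609e-03, -4.12892783e+01, -2.60140353e+01, -1.27554490e-04,
        2.95489044e-03,  3.04519801e-05]), 'position': array([0.21431523, 0.47901937, 0.23079234]), 'ee_rot': array([ 2.08827938e-01,  9.77952223e-01, -5.30060062e-04, -2.46653622e-04]), 'contact_force': array([-0.58153012, -0.43641922,  0.62173334]), 'ft_torque': array([-0.04837196, -0.04682841, -0.04349209]), 'gripper_force': 0.0, 'finger_gap': 1.0007978849283048}
```

View pics/top0.png

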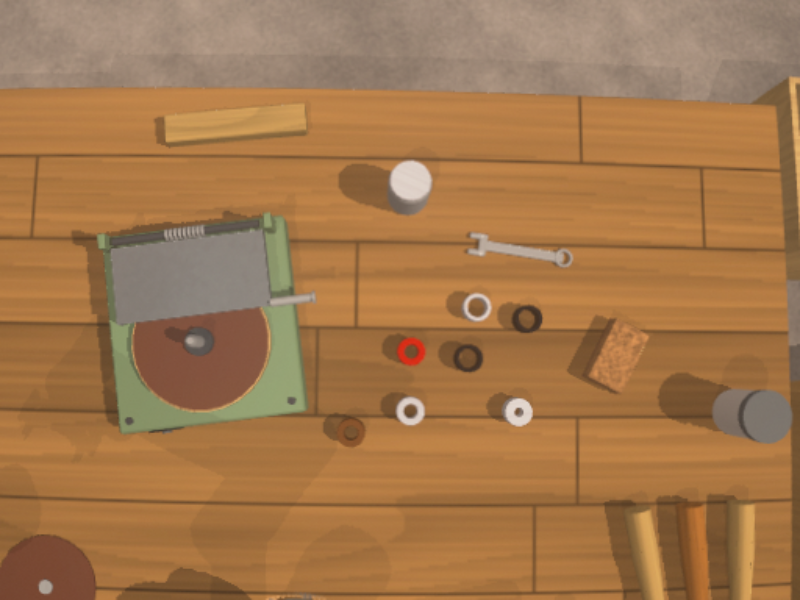

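View pics/side0.png

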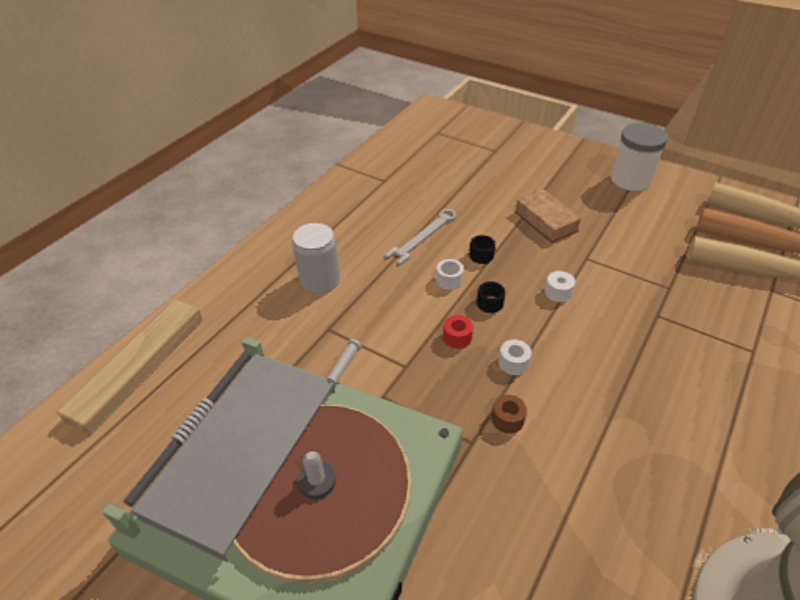

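Top view (800×600): the sander is at left, with its arbor at (198,341), guard plate above it and peg at (292,299). The light collars are at (477,307), (410,411) and (518,412). The look-alikes are red (411,351), brown (350,431) and black (527,319) and (468,358). By bore, (410,411) should be collar_b, (477,307) the large one (c) and (518,412) the small one (a). I'll confirm this with bore measurements and an enlarged crop.

Run:
```python
from h import *
import pickle
T=pickle.load(open('top.pkl','rb'));S=pickle.load(open('side.pkl','rb'))
hsv=cv2.cvtColor(T['frame'],cv2.COLOR_RGB2HSV)
s=512/800
m=((hsv[...,1]<40)&(hsv[...,2]>150)).astype(np.uint8)
cs,h=cv2.findContours(m,cv2.RETR_CCOMP,cv2.CHAIN_APPROX_NONE)
for i,c in enumerate(cs):
    if h[0][i][3]<0 and 60<cv2.contourArea(c)<600 and len(c)>=5:
        e=cv2.fitEllipse(c); k=h[0][i][2]
        P=plane(T,[e[0]],.03)[0]; z=1.104-.03
        print('ring' ,np.round(np.array(e[0])/s),P.round(4),'OD mm',np.round(np.array(e[1])*z/423.7*1000,1),'bore mm',round(2e3*np.sqrt(cv2.contourArea(cs[k])/np.pi)*z/423.7,1) if k>=0 else None)
# green base
g=((hsv[...,0]>40)&(hsv[...,0]<80)&(hsv[...,1]>40)&(hsv[...,2]>80)).astype(np.uint8)
g[:, 220:]=0
c=max(cv2.findContours(g,0,1)[0],key=cv2.contourArea)
ys,xs=np.nonzero(g)
pts=np.c_[xs,ys].astype(float)
# line fits: front edge (largest row per col) and right edge (largest col per row)
fr=np.array([[x,ys[xs==x].max()+.5] for x in range(85,188)]);rt=np.array([[xs[ys==y].max()+.5,y] for y in range(200,255)])
for n,q in(('front',fr),('right',rt)):
    W=plane(T,q,.05)[:,:2]; l=cv2.fitLine(W.astype(np.float32),cv2.DIST_HUBER,0,.002,.001).ravel(); print(n,l.round(4),np.degrees(np.arctan2(l[1],l[0])).round(2))
c_=cv2.resize(T['frame'][180:290,200:350],(800,587),interpolation=cv2.INTER_CUBIC)
d_=cv2.resize(S['frame'][200:384,60:310],(800,589),interpolation=cv2.INTER_CUBIC)
e_=cv2.resize(T['frame'][130:285,55:215],(600,581),interpolation=cv2.INTER_CUBIC)
save('crop_c',c_);save('crop_s',d_);save('crop_t',e_)
```

```text
ring [518. 411.] [ 0.4227 -0.3548  0.03  ] OD mm [41.5 42.4] bore mm 16.8
ring [410. 410.] [ 0.4233 -0.1792  0.03  ] OD mm [40.8 42.3] bore mm 26.1
ring [476. 307.] [ 0.5918 -0.2861  0.03  ] OD mm [39.3 41.8] bore mm 35.3
ring [410. 181.] [ 0.8004 -0.1763  0.03  ] OD mm [61.3 64.4] bore mm NoneTraceback (most recent call last):
  File "<stdin>", line 16, in <module>
ValueError: max() iterable argument is empty
```

Run:
```python
from h import *
import pickle
T=pickle.load(open('top.pkl','rb'));S=pickle.load(open('side.pkl','rb'))
c_=cv2.resize(T['frame'][180:290,200:350],(800,587),interpolation=cv2.INTER_CUBIC)
d_=cv2.resize(S['frame'][200:384,60:310],(800,589),interpolation=cv2.INTER_CUBIC)
e_=cv2.resize(T['frame'][130:285,55:215],(600,581),interpolation=cv2.INTER_CUBIC)
save('crop_c',c_);save('crop_s',d_);save('crop_t',e_)
hsv=cv2.cvtColor(T['frame'],cv2.COLOR_RGB2HSV); print(hsv[265,100],hsv[240,188])
f=T['frame'].astype(int)
g=(f[...,1]>f[...,0]+8)&(f[...,1]>f[...,2]+8); g[:,220:]=0
ys,xs=np.nonzero(g); print(xs.min(),xs.max(),ys.min(),ys.max())
fr=np.array([[x,ys[xs==x].max()+.5] for x in range(85,188) if (xs==x).any()]);rt=np.array([[xs[ys==y].max()+.5,y] for y in range(200,255) if (ys==y).any()])
for n,q in(('front',fr),('right',rt)):
    W=plane(T,q,.05)[:,:2]; l=cv2.fitLine(W.astype(np.float32),cv2.DIST_HUBER,0,.002,.001).ravel(); print(n,l.round(4),np.degrees(np.arctan2(l[1],l[0])).round(2))
```

```text
[ 37  77 145] [ 38  72 163]
63 194 137 276
front [ 0.1368 -0.9906  0.402   0.1472] -82.14
right [ 0.9905  0.1373  0.5104 -0.0015] 7.89
```

View pics/crop_c.png

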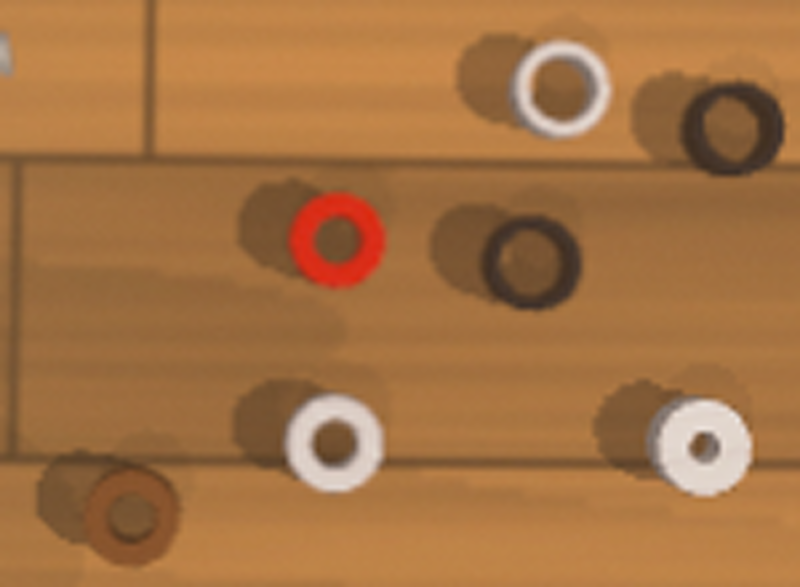

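View pics/crop_s.png

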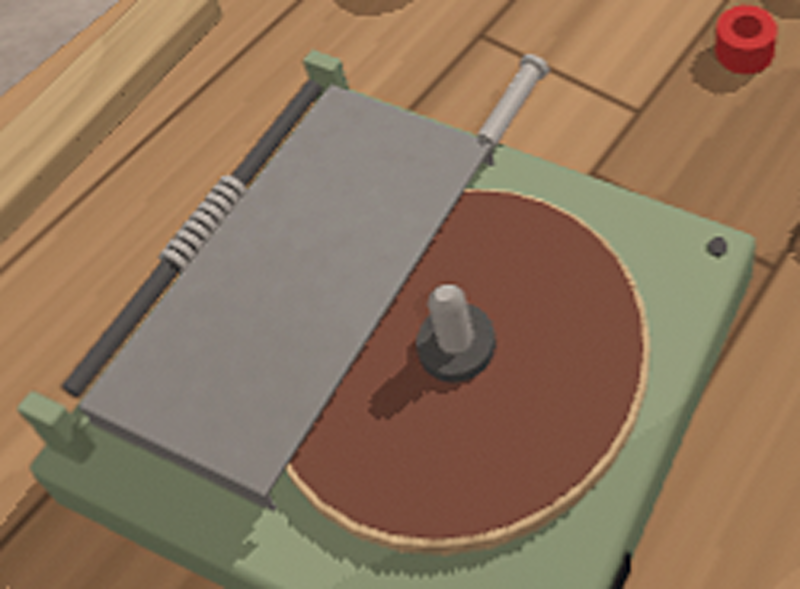

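View pics/crop_t.png

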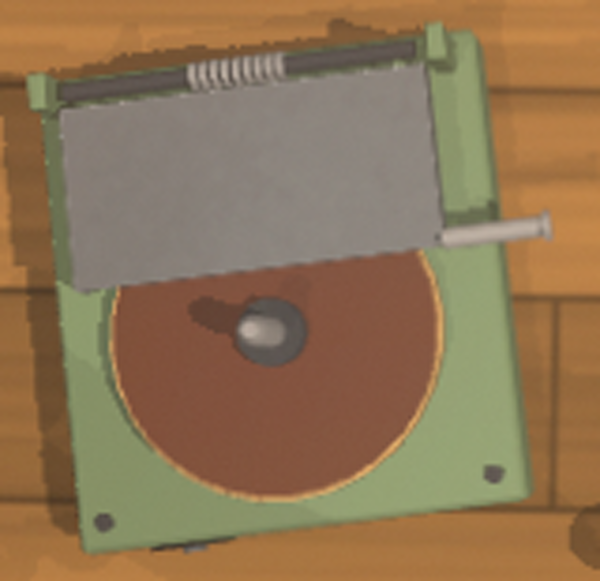

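Crop: the light collar at crop (335,443), which is 800-view (410,411), has a measured bore of about 26 mm against 17 and 35 mm for the others. It is the mid-bore aluminium one, so it is collar_b. Red (338,240) and brown (132,517) are only look-alikes. In the sander crops the flange, arbor and peg are unobstructed.

Next I locate the arbor and peg from both views.

Run:
```python
from h import *
import pickle
from scipy.optimize import least_squares
T=pickle.load(open('top.pkl','rb'));S=pickle.load(open('side.pkl','rb'))
yaw=np.radians(7.87); ux=np.array([np.cos(yaw),np.sin(yaw)]); uy=np.array([-ux[1],ux[0]])
def circ(W,r=None):
    f=lambda p: np.hypot(W[:,0]-p[0],W[:,1]-p[1])-p[2]
    s=least_squares(f,[*W.mean(0),.1],loss='soft_l1',f_scale=.001); return s.x,np.sqrt(np.mean(s.fun**2))
for n,g,roi in(('top',T,(130,285,55,215)),('side',S,(200,384,60,310))):
    h=cv2.cvtColor(g['frame'],cv2.COLOR_RGB2HSV)
    m=((h[...,0]<11)&(h[...,1]>80)&(h[...,2]>60)).astype(np.uint8)
    q=np.zeros_like(m);a,b,c,d=roi;q[a:b,c:d]=m[a:b,c:d]
    q=cv2.morphologyEx(q,cv2.MORPH_OPEN,np.ones((3,3),np.uint8))
    ct=max(cv2.findContours(q,cv2.RETR_EXTERNAL,cv2.CHAIN_APPROX_NONE)[0],key=cv2.contourArea)[:,0]
    W=plane(g,ct,.067)[:,:2]
    for k in range(3):
        c0,e=circ(W); rel=(W-c0[:2])@ux; W=W[(np.abs(np.hypot(*(W-c0[:2]).T)-c0[2])<.006)&(rel<.03)]
    print(n,'disc',c0.round(4),e.round(5),len(W))
    # flange dark
    fl=((g['frame'].max(2)<105)&(h[...,1]<60)).astype(np.uint8); cen=proj(g,[*c0[:2],.075])[0]
    k,lab,st,ce=cv2.connectedComponentsWithStats(fl)
    i=min(range(1,k),key=lambda i:np.hypot(*(ce[i]-cen))if st[i,4]>30 else 1e9); print(' flange px',ce[i].round(1),st[i],plane(g,[ce[i]],.075)[0].round(4))
tip=lambda c,sc,o:[o[0]+c[0]/sc-.4,o[1]+c[1]/sc-.4]
def tri(a,b):
    c1,d1=ray(T,[a]);c2,d2=ray(S,[b]);M=np.c_[d1[0],-d2[0]];t=np.linalg.lstsq(M,c2-c1,rcond=None)[0]
    p,q=c1+d1[0]*t[0],c2+d2[0]*t[1];return ((p+q)/2).round(4),np.linalg.norm(p-q).round(4)
print('arbor tip',tri(tip((246,328),3.75,(55,130)),tip((447,292),3.2,(60,200))))
print('peg root',tri(tip((442,237),3.75,(55,130)),tip((487,139),3.2,(60,200))))
print('peg head',tri(tip((547,226),3.75,(55,130)),tip((537,66),3.2,(60,200))))
```

```text
top disc [0.5298 0.1523 0.1041] 0.00081 92
 flange px [128.5 218.1] [119 210  18  17 155] [0.5295 0.1482 0.075 ]
side disc [0.531  0.1521 0.1049] 0.00051 144
 flange px [202.4 308.9] [190 295  25  24 311] [0.5269 0.1564 0.075 ]
arbor tip (array([0.5296, 0.1524, 0.1303]), np.float64(0.0018))
peg root (array([0.5907, 0.0396, 0.0945]), np.float64(0.0006))
peg head (array([ 0.5989, -0.0268,  0.0929]), np.float64(0.0003))
```

Arbor axis is at about (0.530, 0.152), yaw 7.9°. The peg grip point is at about (0.595, 0.005), which matches the geometry given in the task. Now I pick collar_b.

```bash
cat >> h.py <<'E'
YAW=np.radians(7.87); UX=np.array([np.cos(YAW),np.sin(YAW),0]); UY=np.array([-UX[1],UX[0],0])
QP=down(YAW); ARB=np.array([.530,.1522,0])
def st(t=''):
    s=monitor.sense(); print(t,round(s['clock'],2),s['position'].round(4),'F',s['contact_force'].round(1),'gap',round(s['finger_gap'],3),'gf',round(s['gripper_force'],1)); return s
E
python3 - <<'E'
from h import *
for p in ([.4233,-.1792,.2],[*ARB[:2],.2]):
    for k in(0,np.pi): print(kinematics.ik(p,down(YAW+k)))
for p in ([.595,.005,.2],[.658,.013,.2]):
    for k in(np.pi/2,-np.pi/2): print('peg',kinematics.ik(p,down(YAW+k)))
c=np.array([.4233,-.1792,0])
env.reach(c+[0,0,.2],QP); st()
env.movel(c+[0,0,.002],velocity=.15,guard=15); st('down')
env.close_gripper(60); st('closed')
env.movel(c+[0,0,.2],velocity=.2); st('up')
env.reach(ARB+[0,0,.2],QP); st('over arbor')
for n in('top','side'):
    g=eyes.grab_frame(n); p=proj(g,[*ARB[:2],.16])[0].astype(int)
    x,y=np.clip(p[0]-64,0,384),np.clip(p[1]-56,0,272)
    print(n,x,y); globals()[n]=cv2.resize(g['frame'][y:y+112,x:x+128],(400,350),interpolation=cv2.INTER_CUBIC)
    import pickle; pickle.dump(g,open(n+'2.pkl','wb'))
save('held',np.hstack([top,side]))
E
```

```text
[-6.56252470e-01  1.97993381e-01  1.73223459e+00 -4.44089210e-16
  1.21136468e+00  7.77186445e-01]
[-0.65625247  0.19799338  1.73223459  0.          1.21136468 -2.36440621]
[ 6.71392859e-02  3.95846996e-01  1.46473967e+00 -4.44089210e-16
  1.28100599e+00  1.50057820e+00]
[ 0.06713929  0.395847    1.46473967  0.          1.28100599 -1.64101445]
peg [-0.1883185   0.49100634  1.32159201  0.          1.3289943  -0.32567592]
peg [-1.88318503e-01  4.91006342e-01  1.32159201e+00 -4.44089210e-16
  1.32899430e+00  2.81591674e+00]
peg [-0.15789186  0.63635569  1.08709893  0.          1.41813804 -0.29524927]
peg [-1.57891857e-01  6.36355691e-01  1.08709893e+00 -4.44089210e-16
  1.41813804e+00  2.84634338e+00]
 2.56 [ 0.4235 -0.1787  0.2   ] F [-0.1  0.5 -0.6] gap 1.001 gf 0.0
down 4.03 [ 0.4236 -0.1794  0.0026] F [ 0.4 -0.2  0.3] gap 1.002 gf 0.0
closed 4.5 [ 0.4235 -0.1794  0.0027] F [-2.   0.2  9.7] gap 0.521 gf 60.4
up 5.64 [ 0.4229 -0.1789  0.199 ] F [-1.2 -0.1 -0.7] gap 0.523 gf 61.1
over arbor 6.95 [0.5301 0.1512 0.1999] F [ 1.   0.3 -0.1] gap 0.523 gf 61.1
top 52 160
side 132 225
```

View pics/held.png

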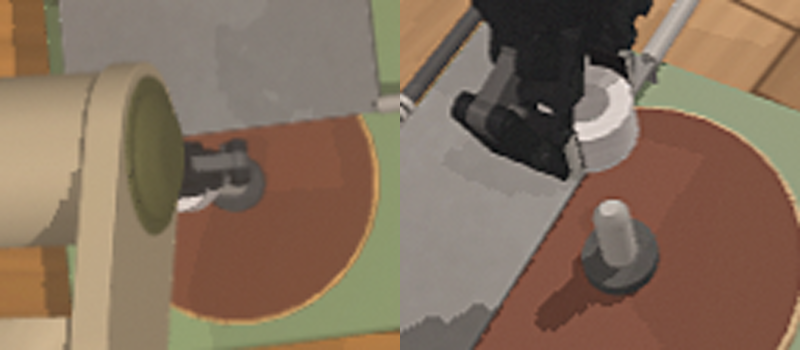

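The collar is held over the arbor. In the side view (right half) it sits at about (605,115) with its lower rim visible, and the arbor tip is at (612,208). I check where the collar sits in the fingers by fitting its lower rim on the plane of its underside.

Run:
```python
from h import *
import pickle
from scipy.optimize import least_squares
g=pickle.load(open('side2.pkl','rb'));f=g['frame']
h=cv2.cvtColor(f,cv2.COLOR_RGB2HSV)
m=((h[...,1]<45)&(h[...,2]>125)).astype(np.uint8)
x0,y0=132,225
q=np.zeros_like(m);q[y0+18:y0+56,x0+56:x0+78]=m[y0+18:y0+56,x0+56:x0+78]
k,lab,stt,ce=cv2.connectedComponentsWithStats(q);i=1+stt[1:,4].argmax();print(stt[i],ce[i])
B=lab==i
low=np.array([[x,np.nonzero(B[:,x])[0].max()+.5] for x in range(x0+58,x0+78) if B[:,x].any()])
print(low.tolist())
s=monitor.sense()['position'];zu=s[2]-.0026
W=plane(g,low,zu)[:,:2]
r=least_squares(lambda p:np.hypot(*(W-p).T)-.023,s[:2],loss='soft_l1',f_scale=.001)
d=r.x-s[:2];print(r.x.round(4),'res',(r.fun*1e3).round(1),'rel to TCP sander x,y mm',(1e3*d@UX[:2]).round(1),(1e3*d@UY[:2]).round(1))
```

```text
[188 243  22  37 545] [197.86422018 261.7412844 ]
[[190.0, 272.5], [191.0, 279.5], [192.0, 279.5], [193.0, 279.5], [194.0, 279.5], [195.0, 279.5], [196.0, 278.5], [197.0, 278.5], [198.0, 278.5], [199.0, 278.5], [200.0, 277.5], [201.0, 277.5], [202.0, 275.5], [203.0, 275.5], [204.0, 274.5], [205.0, 273.5], [206.0, 271.5], [207.0, 268.5], [208.0, 252.5], [209.0, 250.5]]
[0.5317 0.1482] res [-11.    0.6   0.5   0.6   0.7   0.9  -0.5  -0.1   0.5   1.1   0.2   1.
  -1.2  -0.1  -0.3  -0.3  -1.1  -1.7  10.6  14.6] rel to TCP sander x,y mm 1.1 -3.0
```

The collar is centred within about 1.5 mm, well inside the taper's ±6.5 mm capture. I go down under a force guard.

Run:
```python
from h import *
env.hold(.2); st()
env.movel(ARB+[0,0,.135],velocity=.15,guard=15); st('pre')
r=env.movel(ARB+[0,0,.077],velocity=.04,guard=12); print(r); s=st('down')
print(s['ft_torque'].round(2))
```

```text
7.25 [0.5301 0.1516 0.2001] F [ 0.7  0.5 -0.7] gap 0.518 gf 61.1
pre 7.83 [0.5304 0.1522 0.1357] F [0.9 0.5 0.2] gap 0.521 gf 61.1
True
down 9.11 [0.5299 0.1522 0.0798] F [-1.  -0.4  4.9] gap 0.517 gf 61.6
[-0.05  0.19 -0.07]
```

It made contact at TCP z = 0.0798; 0.0796 was expected when seated on the flange. I release, retract and check.

```bash
cat >> h.py <<'E'
HINGE=ARB+.17*UX+[0,0,.09]
QG=down(YAW+np.pi/2); HZ=env.hold_point_z
def peg(a): return HINGE-.155*UY+.125*(-np.cos(a)*UX+np.sin(a)*np.array([0,0,1]))
def tcp(a): return peg(a)-[0,0,HZ]
E
python3 - <<'E'
from h import *
env.release(); st('rel')
env.movel(ARB+[0,0,.2],velocity=.2); st('up')
p=tcp(0); print('peg tcp',p.round(4),HZ)
env.reach(p+[0,0,.13],QG); st('over peg')
a=[]
for n in('top','side'):
    g=eyes.grab_frame(n); x,y=np.clip(proj(g,[*((ARB+p)[:2]/2),.09])[0].astype(int)-[80,70],0,[352,244])
    a.append(cv2.resize(g['frame'][y:y+140,x:x+160],(400,350),interpolation=cv2.INTER_CUBIC))
save('seated',np.hstack(a))
E
```

```text
rel 9.59 [0.5294 0.1522 0.0789] F [-0.5 -1.   0.3] gap 1.0 gf 0.0
up 10.35 [0.5295 0.1521 0.1988] F [0.1 0.4 0.1] gap 1.0 gf 0.0
peg tcp [0.5958 0.0048 0.0713] 0.0187
over peg 11.95 [0.5957 0.0051 0.2009] F [-0.  -0.4  0. ] gap 0.995 gf 0.0
```

View pics/seated.png

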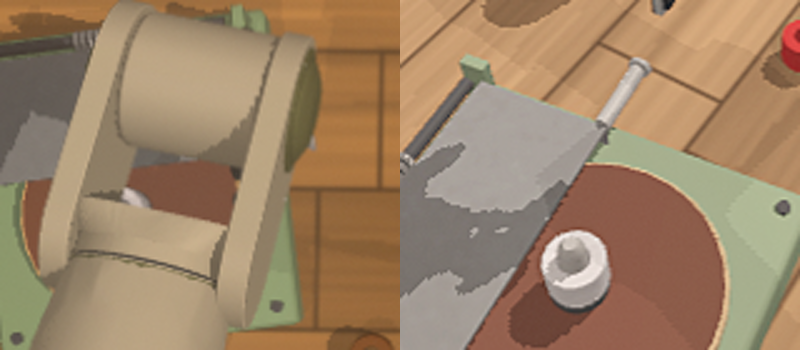

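In the side view the collar at (576,268) sits flat on the flange with the arbor tip through its bore. Next I grip the peg and swing the guard along its arc.

Run:
```python
from h import *
print(env.movel(tcp(0),velocity=.12,guard=12)); st('at peg')
env.close_gripper(80); st('grip')
for d in range(5,61,5):
    env.movel(tcp(np.radians(d)),velocity=.06)
    s=st(d)
    if np.linalg.norm(s['contact_force'])>45 or s['finger_gap']<.1: print('STOP');break
env.hold(.3); s=st('end'); P=s['position']+[0,0,HZ]-HINGE
print('angle',np.degrees(np.arctan2(P[2],-P@UX)),'radius',np.hypot(P[2],P@UX))
g=eyes.grab_frame('side'); save('open',cv2.resize(g['frame'],(800,600)))
import pickle; pickle.dump(g,open('side3.pkl','wb'))
```

```text
False
at peg 13.28 [0.5962 0.0048 0.0721] F [0.3 0.5 0.1] gap 1.002 gf 0.0
grip 13.96 [0.5958 0.0048 0.0714] F [-1.4  0.2  2.3] gap 0.137 gf 77.9
5 14.29 [0.596  0.0048 0.0814] F [ 3.9 -0.2 -9.7] gap 0.134 gf 77.9
10 14.62 [0.5974 0.0051 0.0928] F [-0.9 -1.1 -6.7] gap 0.135 gf 78.1
15 14.96 [0.5997 0.0053 0.1046] F [-5.1 -1.3 -2.5] gap 0.136 gf 78.1
20 15.29 [0.6024 0.0058 0.1144] F [-5.7 -1.9 -7.2] gap 0.132 gf 78.0
25 15.62 [0.6063 0.0064 0.1249] F [-10.3  -3.1  -2.8] gap 0.135 gf 78.1
30 15.96 [0.6111 0.0069 0.1352] F [-14.2  -3.1   2.8] gap 0.137 gf 78.2
35 16.29 [0.6158 0.0076 0.1434] F [-16.5  -5.2  -0.8] gap 0.135 gf 78.2
40 16.62 [0.6222 0.0086 0.1529] F [-20.3  -3.9   4.9] gap 0.134 gf 78.3
45 16.96 [0.6295 0.0095 0.1619] F [-24.2  -3.5  11.2] gap 0.133 gf 78.5
50 17.29 [0.6376 0.0106 0.1704] F [-26.8  -3.   16.1] gap 0.132 gf 78.7
55 17.62 [0.6464 0.0118 0.1781] F [-26.8  -3.9  21.2] gap 0.133 gf 78.8
60 17.96 [0.656  0.0132 0.1851] F [-26.3  -1.9  25. ] gap 0.13 gf 79.0
end 18.26 [0.6559 0.0132 0.185 ] F [-26.2  -2.3  23.3] gap 0.126 gf 78.9
angle 60.497734102981056 radius 0.1306597332428649
```

View pics/open.png

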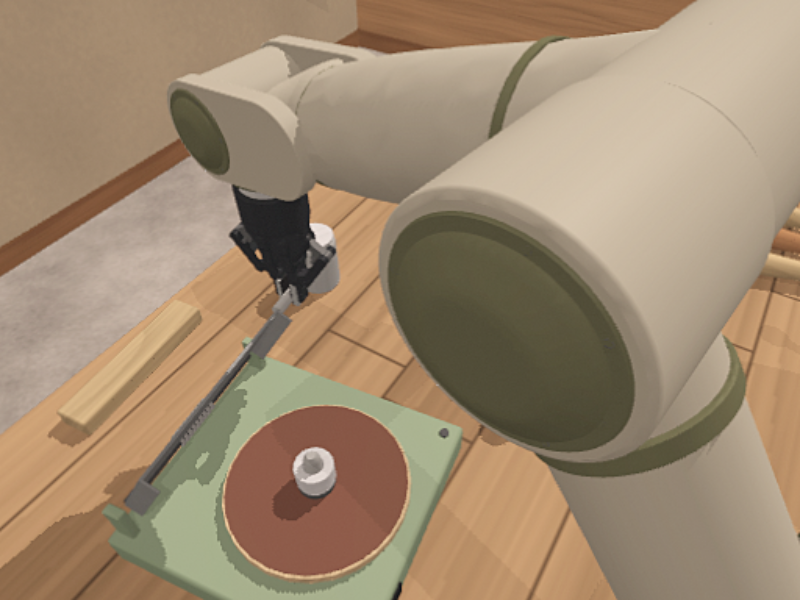

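The guard is up, held at the peg with the gripper at (290,285), and the collar at (314,470) is undisturbed. The wrist carries about 35 N, and the TCP is some 5 mm off the commanded arc. I ease that and measure the guard's own angle from its corners.

Run:
```python
from h import *
s=st(); print(s['ft_torque'].round(2),s['ee_rot'].round(4),QG.round(4),tcp(np.pi/3).round(4))
env.movel(s['position'],velocity=.02); env.hold(.3); s=st('eased'); print(s['ft_torque'].round(2))
g=eyes.grab_frame('side'); import pickle; pickle.dump(g,open('side4.pkl','wb'))
save('guard',cv2.resize(g['frame'][165:345,65:235],(566,600),interpolation=cv2.INTER_CUBIC))
```

```text
18.31 [0.6559 0.0132 0.185 ] F [-25.8  -2.4  24.2] gap 0.13 gf 78.9
[-0.45  4.79  0.04] [ 6.568e-01  7.541e-01 -1.400e-03 -3.000e-04] [0.6569 0.754  0.     0.    ] [0.6577 0.0134 0.1796]
eased 19.05 [0.6551 0.0132 0.185 ] F [-7.5 -1.7 -6.7] gap 0.128 gf 79.1
[-0.41  1.6   0.02]
```

View pics/guard.png

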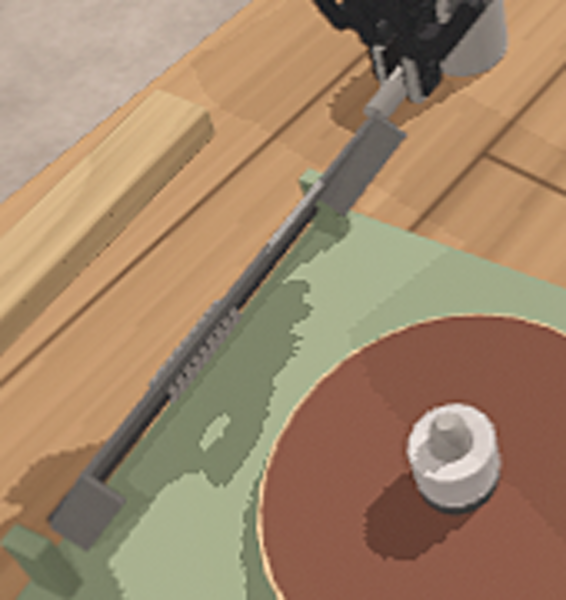

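Force has fallen to about 10 N, in the closing direction as the spring would give. The crop shows the right skirt's corners, front-top at (377,118), front-bottom at (405,132) and rear-bottom at (348,213). The left skirt's are front-top (88,474), front-bottom (122,500) and the far one (85,548). I turn these into an angle.

Run:
```python
from h import *
import pickle
g=pickle.load(open('side4.pkl','rb'))
def onplane(cr,ys):
    uv=[65+cr[0]/3.33-.4,165+cr[1]/3.33-.4]; c,d=ray(g,[uv]);d=d[0]
    t=((HINGE+ys*UY-c)@UY)/(d@UY); P=c+t*d-HINGE
    return np.array([P@UX,P[2]])*1e3
for n,cr,ys in(('R ft',(377,118),-.12),('R fb',(405,132),-.12),('R rb',(348,213),-.12),('L 88',(88,474),.12),('L 122',(122,500),.12),('L 85',(85,548),.12),('L 50',(50,520),.12)):
    p=onplane(cr,ys); print(n,p.round(1),'r',np.hypot(*p).round(1),'ang',np.degrees(np.arctan2(p[1],-p[0])).round(1))
for a in(50,55,60,65):
    a=np.radians(a);C,Sn=np.cos(a),np.sin(a)
    out=[]
    for ys,u,v in((-.12,.13,0),(-.12,.13,-.021),(-.12,.01,-.021),(.12,.13,0),(.12,.13,-.021),(.12,.01,-.021)):
        # u outward from hinge along plate, v normal
        P=HINGE+ys*UY+UX*(-u*C+v*Sn)+np.array([0,0,u*Sn+v*C]); out.append(((proj(g,P)[0]-[65,165]+.4)*3.33).round(0).tolist())
    print(round(np.degrees(a)),out)
```

```text
R ft [-65.1 105.4] r 123.9 ang 58.3
R fb [-82.6 101.3] r 130.7 ang 50.8
R rb [-23.6   0.4] r 23.6 ang 1.0
L 88 [-73.7 120. ] r 140.9 ang 58.5
L 122 [-86.7 106.4] r 137.3 ang 50.8
L 85 [-24.5   5.2] r 25.1 ang 12.0
L 50 [-10.7  24.9] r 27.1 ang 66.8
50 [[407.0, 135.0], [435.0, 159.0], [348.0, 219.0], [121.0, 505.0], [159.0, 532.0], [89.0, 556.0]]
55 [[391.0, 122.0], [421.0, 145.0], [348.0, 217.0], [100.0, 490.0], [139.0, 517.0], [88.0, 555.0]]
60 [[375.0, 109.0], [406.0, 131.0], [348.0, 215.0], [78.0, 475.0], [119.0, 502.0], [87.0, 553.0]]
65 [[358.0, 97.0], [390.0, 118.0], [348.0, 213.0], [56.0, 461.0], [97.0, 486.0], [86.0, 551.0]]
```

Both front-bottom corners give 50.8° + 9.2° = 60.0°, and the TCP geometry agrees at about 60.5°. The grip is steady, so I hand in.

Run:
```python
from h import *
st(); print(job.hand_in())
```

```text
19.1 [0.6551 0.0131 0.185 ] F [-6.3 -1.1 -5.1] gap 0.135 gf 79.1
the job is handed in; nothing more can be done
None
```

I handed the job in at about 19 s: collar_b sits flat on the flange and is released, and the gripper is holding the guard at a measured 60° open (58–60.5° across the checks); nothing else was touched.

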